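# Wake and zero the fitting gauge, then snap the cap onto its stud and keep it pressed

### The job

Switch on the cap-fitting gauge with the green button, let that come up again, then zero the gauge with the yellow button, one button at a time and without pressing the red one. Then take the orange cap, set it mouth down over the brass stud and press until it clicks and sits fully home; keep pressing after the click and finish like that, with the gripper still on the cap and pushing it down firmly so that the sprung plate under the stud stays pushed in by about half its travel or more. Leave the other things on the bench where they are.

Things in the scene. Friction and masses are not known exactly. Their poses are not given: they have to be found in the camera images.
- green_button_top (a point): the green round push button, switches the gauge on: this point is the middle of its flat top face and moves with it. 30 mm across, in a round black housing 46 mm across and 12 mm high; the button stands 10 mm above the housing and its top is 53 mm above the bench.
- green_button (a joint): how far the green button is pushed in: 0 out, 0.006 m fully down; straight down, springs back when let go; moves from about 1.5 N, fully down at 5 N; counts as pressed from 0.004 m and as released below 0.002 m
- yellow_button_top (a point): the yellow round push button, zeroes the gauge: this point is the middle of its flat top face and moves with it. 30 mm across, in a round black housing 46 mm across and 12 mm high; the button stands 10 mm above the housing and its top is 53 mm above the bench.
- yellow_button (a joint): how far the yellow button is pushed in: 0 out, 0.006 m fully down; straight down, springs back when let go; moves from about 1.5 N, fully down at 5 N; counts as pressed from 0.004 m and as released below 0.002 m
- red_button_top (a point): the red round push button, not to be pressed: this point is the middle of its flat top face and moves with it. 30 mm across, in a round black housing 46 mm across and 12 mm high; the button stands 10 mm above the housing and its top is 53 mm above the bench.
- red_button (a joint): how far the red button is pushed in: 0 out, 0.006 m fully down; straight down, springs back when let go; moves from about 1.5 N, fully down at 5 N; counts as pressed from 0.004 m and as released below 0.002 m
- panel: the fixed grey button panel, 85 x 205 x 31 mm, lying flat; origin at the centre of its underside; the three buttons stand in a row along its y axis, 65 mm apart, in any order of colours
- cap_center (a point): centre (half-way up) of the loose orange plastic snap cap: a round cup 40 mm across and 45 mm high with fine ribs, standing mouth down (z up), closed top 5 mm thick, 60 g. Inside its mouth runs a rounded bead 24 mm across inside (5 mm high from the rim); above the bead the bore is 34 mm wide and 40 mm deep
- stud_seat (a point): centre of the upper face of the steel collar (43 mm across) at the foot of the upright brass stud, 60 mm above the bench; moves down with the sprung plate. The cap's rim rests on this face when fully home, its centre 22.5 mm above it. Stud: 21 mm across, 30 mm high above this face, top 8 mm tapered to 11 mm; four sprung balls stand 3.5 mm out of it 7 mm above this face
- gauge (a joint): how far the sprung plate that carries collar and stud is pushed down: 0 up, 0.010 m at the end of its travel; it pushes back with about 2 N plus 2 N per mm (10 N at 0.004 m, 22 N at 0.010 m). The cap's bead meets the balls with its rim 9 mm above the collar, needs about 12 N to pass, and snaps past at about 6 mm: the push suddenly drops, the plate rises and the cap sits home
- stand: the fixed gauge stand: dark steel foot 110 x 110 x 12 mm, on it a blue round housing 68 mm across up to 38 mm above the bench, on that the sprung plate (56 mm across); origin at the centre of its underside, the stud on its vertical axis
- screw_jar_mid (a point): bystander, loose, to be left alone: clear screw jar with grey lid, 59 mm across, 80 mm high; point at its centre
- flux_jar_mid (a point): bystander, loose, to be left alone: small jar with black lid and green label, 45 mm across, 105 mm high; point at its centre
- wood_block_mid (a point): bystander, loose, to be left alone: wooden block, 45 x 75 x 28 mm; point at its centre
- bolt_m8_2_mid (a point): bystander, loose, to be left alone: steel bolt standing on its head, 13 mm across, 40 mm high; point at its centre
Not all that is in view belongs to the job. Several things look just like the part that bears cap_center: the one meant starts farthest to the robot's right.

How it is judged:
On the way, in this order (a step that is already met when the one before it is completed fails the run):
1. the green button is pressed while the yellow one is up (value of joint green_button above 0.004 m and value of joint yellow_button below 0.002 m), for 0.05 s.
2. then the yellow button is pressed while the green one is up (value of joint yellow_button above 0.004 m and value of joint green_button below 0.002 m), for 0.05 s.
3. then the cap has clicked home on the stud, the buttons being up (z of cap_center in the frame of stud_seat between 0.0195 and 0.0245 m and horizontal distance between cap_center and stud_seat below 0.004 m and angle between cap_center's own z axis and vertical below 0.2 rad and value of joint each of green_button, yellow_button below 0.002 m), for 0.1 s.
At the end, for the whole second after the job is handed in: the cap sits home on the stud (its rim within 2 mm of the collar, centred within 4 mm, within 0.2 rad of upright) and the fingers still push it down, touching it with more than 3 N and keeping the sprung plate more than 3 mm down (about 8 N); all three buttons are up (all of step 3 and value of joint gauge above 0.003 m and contact force between the fingers and cap above 3 N and value of joint red_button below 0.002 m); the arm keeps its last pose, push and grip.
It fails at once if the red button is pressed (value of joint red_button above 0.004 m).
It fails at once if green and yellow are pressed together (value of joint each of green_button, yellow_button above 0.004 m).
It fails at once if another thing on the bench is shifted by more than 30 mm (distance of any of screw_jar_mid, flux_jar_mid, wood_block_mid, bolt_m8_2_mid from where it was at the start of the episode above 0.03 m).
It also fails if it takes over 58 s, if anything falls off the work surface, if the arm or the gripper's body presses on something with over 40 N, if the wrist force passes 120 N, or if a joint passes its speed limit or range.

### The arm

A 6-joint arm with a two-finger parallel gripper is mounted at the origin on a cart in front of the work surface, level with it; the furniture and walls round the work are solid. World frame = base frame: x ahead of the robot, y to its left, z up, the work surface at z = 0. Lengths are in m, angles in rad, forces in N, time in s.
With the tool pointing down it reaches from about 0.3 to 0.825 m from the base axis. Payload 5.4 kg.
Tool frame: the origin (TCP) lies on the centre line of the jaws, within the pads' length; the fingertips stand 19 mm ahead of it and the grasp point (between the pads) is the TCP; z points along the fingers, x is the direction in which the jaws open and shut, and the axes are right-handed (so a half turn about z gives the same grasp; the last joint's range is limited). The gripper opens to 92 mm and grips with 3 to 60 N. Pads are 20 mm wide; open, the fingers measure 128 mm over their backs; the gripper's body (75 mm by 189 mm) begins 69 mm behind the grasp point.
Start: joints at [-1.44, 0.158, 1.597, -0, 1.386, -0.21], TCP at [0.192, -0.542, 0.234] pointing down, gripper open.
Joint ranges: [-2.91, 2.91], [-0.94, 2.29], [0.18, 2.7], [-1.29, 4.43], [0.17, 2.64], [-3, 3]. Speed limits (rad/s): [2.57, 2.57, 3.14, 3.14, 3.14, 3.14].

### API

Orientations are given as a 3x3 rotation matrix whose columns are the frame's x, y, z axes.
In Python, from station import ctrl gives the robot as it stands. The module is installed in compiled form; this text tells all that it offers. Calls block until the motion is done:
- ctrl.move_ptp(position, orientation): joint-space move of the TCP to a pose.
- ctrl.servo_line(position, max_speed=0.15, orientation=None, stop_force=None): straight line of the TCP; orientation=None keeps the orientation; max_speed is the mean speed in m/s. With stop_force (N) it stops when the force on the tool has changed by that much, and returns True; else False.
- ctrl.set_joints(angles): joint-space move.
- ctrl.let_go() and ctrl.grasp(f_grip=None): open the fingers fully, or close them until they stop; f_grip is the grip in N (None keeps the last).
- ctrl.wait(seconds).
- ctrl.solve_ik(position, orientation): joint angles nearest the present ones, or None.
- ctrl.snapshot(name): name is "side" or "top"; returns (picture, depth): 420x560x3 uint8, red, green, blue; 420x560 float32, m along the optical axis (not along the pixel's ray), 0 where there is no reading.
- ctrl.calibration(name): a dict with "mtx" (3x3 intrinsics, pixels), "rvec" (rotation vector, rad) and "tvec" (3), from world to camera coordinates, as OpenCV has them. Camera axes: x right, y down, z forward; pixel columns grow to the right and rows downward; lengths in m; the calibration is good to about 2 mm. A picture is of the moment at which its call begins. calibration takes no time and is no camera call.
A pose or a line that the arm cannot do raises ctrl.Unreachable and nothing moves.
- ctrl.close_job(): hands the job in, once; it reports no verdict.
Trained networks look in the newest picture that a camera, given by its name, has taken for a name from the list of things; names that differ only in an ending like _2 or _b are one class to them, and where a whole thing is asked for, a point or a joint stands for the part that bears it (a point fixed in the world has none). Each returns a list of dicts, best first, with "score" (0 to 1); they miss things now and then, are a little off and sometimes report something else, mostly with a low value. They report only what shows in the picture. A call takes as long as a camera call. They do not tell look-alikes from the thing itself.
- ctrl.recognise(camera, name): "bbox" ([left, top, right, bottom] in pixels, round what is visible of it).
Readings, each from a call of its own:
- ctrl.get_t(): time.
- ctrl.get_q(): joint angles.
- ctrl.get_joint_velocities(): joint speeds.
- ctrl.get_joint_torque(): joint torques, N m.
- ctrl.get_eef_pos(): TCP position.
- ctrl.get_orientation(): TCP orientation.
- ctrl.get_wrist_force(): force on the tool from outside, world axes, zero at the start.
- ctrl.get_moment(): the same for the moment, N m.
- ctrl.get_grip_width(): finger opening in m.
Only numpy, scipy, OpenCV 4.12 (cv2) and the standard library are available. Lean on these libraries where they do the work, as an engineer would, in place of code of your own. Each camera call takes 0.05 s, during which the arm holds its last target. There are 200 camera calls.

## Working session

There is one attempt and no reset: what is moved stays moved. The work goes in short steps, each a Python script; the robot and the scene stay as the last script left them, time stands still between calls to the robot, and variables do not carry over. Pictures are saved under pics/ and viewed, about 8 in all and at most 12, crops included, and the job is handed in when it is done.

```bash
mkdir -p pics
cat > h.py <<'E'
import numpy as np, cv2
from station import ctrl
def snap(n,fn=None):
    p,d=ctrl.snapshot(n)
    if fn: cv2.imwrite('pics/'+fn,p[:,:,::-1])
    return p,d
def cal(n):
    c=ctrl.calibration(n); R=cv2.Rodrigues(np.array(c['rvec'],float))[0]
    return np.array(c['mtx']),R,np.array(c['tvec'],float).ravel()
def ray(n,u,v,z):
    "world point on pixel ray at height z"
    K,R,t=cal(n); o=-R.T@t; d=R.T@np.linalg.inv(K)@[u,v,1]
    return o+d*(z-o[2])/d[2]
def cloud(n,d):
    K,R,t=cal(n); v,u=np.mgrid[:d.shape[0],:d.shape[1]]
    P=np.stack([(u-K[0,2])/K[0,0]*d,(v-K[1,2])/K[1,1]*d,d],-1)
    return (P-t)@R
E
python3 - <<'E'
from h import *
for n in('top','side'):
    p,d=snap(n,n+'0.png'); K,R,t=cal(n); print(n,'cam at',-R.T@t,'axis',R[2],K[0,0])
    C=cloud(n,d)
    for w in('green_button','yellow_button','red_button','cap_center','stud_seat','stand','panel','screw_jar_mid','flux_jar_mid','wood_block_mid','bolt_m8_2_mid'):
        for r in ctrl.recognise(n,w):
            b=r['bbox'];u,v=(b[0]+b[2])/2,(b[1]+b[3])/2
            print(w,round(r['score'],2),np.round(b).astype(int),C[int(v),int(u)].round(3))
print(ctrl.get_t())
E
```

```text
top cam at [0.51122761 0.09111268 1.00704414] axis [ 0.07625505 -0.01745434 -0.99693556] 435.32118562092205
green_button 0.62 [228 197 239 204] [0.616 0.174 0.053]
yellow_button 0.72 [195 188 209 206] [0.626 0.242 0.055]
yellow_button 0.5 [358 252 378 274] [ 0.477 -0.109  0.088]
yellow_button 0.36 [260 272 279 292] [0.436 0.098 0.047]
red_button 0.67 [254 196 268 210] [0.611 0.115 0.054]
cap_center 0.82 [153 242 180 260] [0.507 0.322 0.048]
cap_center 0.75 [228 246 249 264] [0.498 0.165 0.049]
cap_center 0.59 [258 275 278 291] [0.433 0.1   0.047]
cap_center 0.44 [355 251 378 274] [ 0.477 -0.107  0.089]
stud_seat 0.87 [355 249 379 275] [ 0.479 -0.11   0.084]
stand 0.69 [335 236 392 293] [ 0.472 -0.105  0.068]
panel 0.55 [182 177 274 224] [0.616 0.188 0.054]
screw_jar_mid 0.68 [153 142 181 173] [0.708 0.315 0.081]
screw_jar_mid 0.23 [226 195 238 207] [0.614 0.176 0.055]
flux_jar_mid 0.81 [336 131 364 157] [ 0.725 -0.075  0.107]
flux_jar_mid 0.36 [251 195 270 207] [0.616 0.115 0.05 ]
wood_block_mid 0.35 [226 195 237 208] [0.614 0.179 0.055]
side cam at [0.30544676 0.71639136 0.54934386]
[... 300 characters left out ...]
.69 [338 244 361 280] [0.435 0.116 0.033]
cap_center 0.67 [296 260 320 293] [0.485 0.186 0.037]
cap_center 0.6 [245 317 274 355] [0.5   0.337 0.044]
cap_center 0.47 [229 181 263 208] [ 0.708 -0.007  0.027]
stud_seat 0.56 [352 175 378 194] [ 0.475 -0.107  0.061]
stand 0.91 [336 174 388 227] [ 0.47  -0.086  0.034]
panel 0.96 [186 228 288 313] [0.602 0.219 0.031]
panel 0.21 [236 140 256 187] [ 0.736 -0.065  0.069]
panel 0.2 [229 179 265 213] [ 0.703 -0.003  0.029]
screw_jar_mid 0.83 [123 256 163 310] [0.695 0.344 0.071]
flux_jar_mid 0.98 [236 142 257 189] [0.305 0.716 0.549]
wood_block_mid 0.85 [228 181 262 210] [ 0.706 -0.002  0.028]
bolt_m8_2_mid 0.63 [232 244 249 253] [0.612 0.189 0.054]
1.2
```

View pics/top0.png

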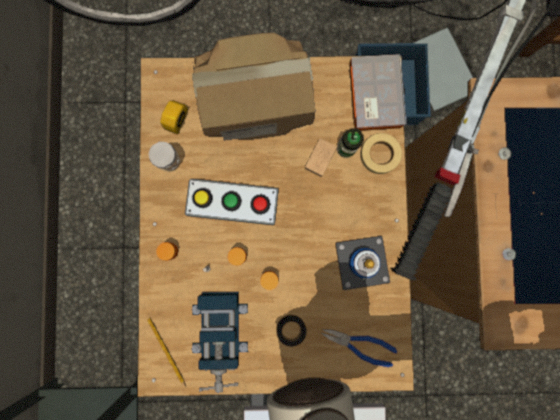

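View pics/side0.png

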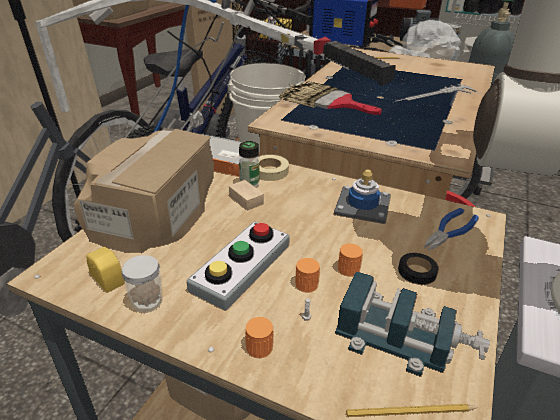

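Candidates for the cap in the top view are (166,251), (236,256) and (269,280); in the side view they are (259,337), (307,275) and (350,260). Robot's right is −y, which is the right side of the top picture, so I choose top (269,280) / side (350,260). The buttons in the top view are yellow (202,198), green (231,201) and red (260,204), and the stud is at (368,263). Next I'll measure these precisely, along with the obstacles near the cap.

Run:
```python
from h import *
im={}
for n in('top','side'):
    p,d=snap(n); C=cloud(n,d); im[n]=p; H=cv2.cvtColor(p,cv2.COLOR_RGB2HSV)
    def rep(name,m,lo):
        k,l,s,c=cv2.connectedComponentsWithStats(m.astype(np.uint8))
        for i in range(1,k):
            if s[i,4]<25: continue
            P=C[(l==i)&(d>0)]; z=P[:,2]; T=P[(z>lo)&(z<.13)]
            if len(T)<8: continue
            e=(np.percentile(T,3,0)+np.percentile(T,97,0))/2
            print(n,name,c[i].round(1),s[i,4],'mean',T.mean(0).round(4),'mid',e.round(4),'zmax',np.percentile(z,97).round(4),'ray',ray(n,*c[i],np.median(T[:,2])).round(4))
    h,s,v=H[...,0],H[...,1],H[...,2]
    W=(C[...,0]>.25)&(C[...,0]<.8)&(C[...,1]>-.3)&(C[...,1]<.42)&(C[...,2]>.02)
    rep('orange',W&(h>=5)&(h<=17)&(s>170)&(v>120),.041)
    rep('green',W&(h>40)&(h<85)&(s>100)&(v>60),.048)
    rep('yellow',W&(h>20)&(h<35)&(s>150)&(v>110),.048)
    rep('red',W&((h<5)|(h>172))&(s>130)&(v>90),.048)
    S=W&(np.hypot(C[...,0]-.475,C[...,1]+.107)<.06)
    for a,b in((.03,.042),(.045,.056),(.056,.064),(.064,.078),(.082,.1)):
        P=C[S&(C[...,2]>a)&(C[...,2]<b)]
        if len(P)>3: print(n,'stud layer',a,b,len(P),P.mean(0).round(4),P.min(0).round(4),P.max(0).round(4))
    V=W&(C[...,0]<.42)&(C[...,1]>-.0)&(C[...,1]<.32)&~((h>=5)&(h<=17)&(s>170))
    P=C[V]; print(n,'vise',P.min(0).round(3),P.max(0).round(3),'near x>.36',P[P[:,0]>.38].min(0).round(3) if (P[:,0]>.38).any() else '')
a=cv2.resize(im['top'][225:305,215:395],None,fx=4,fy=4,interpolation=2)
b=cv2.resize(im['side'][165:300,280:400],None,fx=2,fy=2,interpolation=2)
o=np.zeros((600,720,3),np.uint8);o[:320]=a;o[325:595,:240]=b
cv2.imwrite('pics/crop1.png',o[:,:,::-1])
```

```text
top orange [165.4 250.8] 270 mean [0.5075 0.3245 0.046 ] mid [0.5078 0.3243 0.0457] zmax 0.0491 ray [0.5072 0.3239 0.0461]
top orange [236.4 255.2] 227 mean [0.4947 0.1689 0.0461] mid [0.4943 0.1684 0.0459] zmax 0.0491 ray [0.4949 0.1685 0.0462]
top orange [269.3 276.5] 97 mean [0.447  0.0971 0.0459] mid [0.4452 0.0978 0.0456] zmax 0.0489 ray [0.4473 0.097  0.046 ]
top green [353.1 137.9] 103 mean [ 0.7386 -0.0842  0.106 ] mid [ 0.7395 -0.0843  0.106 ] zmax 0.1089 ray [ 0.7386 -0.0842  0.1058]
top green [230.4 200.3] 160 mean [0.6163 0.1807 0.0537] mid [0.6166 0.1809 0.0533] zmax 0.0568 ray [0.6155 0.1801 0.0539]
top yellow [169.1 122.9] 154 mean [0.7928 0.3139 0.0558] mid [0.7916 0.3156 0.0557] zmax 0.0615 ray [0.79   0.3145 0.0555]
top yellow [201.  197.2] 150 mean [0.6238 0.2446 0.0539] mid [0.6238 0.2448 0.0536] zmax 0.0572 ray [0.6232 0.2445 0.0541]
top red [259.7 203.5] 157 mean [0.6085 0.1163 0.0539] mid [0.6087 0.1163 0.0537] zmax 0.0568 ray [0.6076 0.1158 0.0541]
top stud layer 0.03 0.042 221 [ 0.4759 -0.1045  0.0381] [ 0.4395 -0.1473  0.0301] [ 0.5064 -0.081   0.0419]
top s
[... 1291 characters left out ...]
0.1185 0.0521] mid [0.6064 0.1171 0.0514] zmax 0.0543 ray [0.6051 0.1216 0.0523]
side stud layer 0.03 0.042 293 [ 0.4687 -0.0982  0.0365] [ 0.4382 -0.1316  0.0301] [ 0.5058 -0.0796  0.0408]
side stud layer 0.045 0.056 143 [ 0.4691 -0.1011  0.0531] [ 0.4447 -0.1333  0.0471] [ 0.4997 -0.0859  0.0559]
side stud layer 0.056 0.064 136 [ 0.4716 -0.1075  0.0599] [ 0.4514 -0.1337  0.056 ] [ 0.4934 -0.0927  0.064 ]
side stud layer 0.064 0.078 61 [ 0.472  -0.1082  0.0709] [ 0.4615 -0.1199  0.0643] [ 0.4833 -0.1034  0.0776]
side stud layer 0.082 0.1 49 [ 0.4716 -0.1111  0.0865] [ 0.4623 -0.1183  0.0822] [ 0.4814 -0.1046  0.0918]
side vise [0.25 0.   0.02] [0.42  0.271 0.46 ] near x>.36 [0.38 0.09 0.02]
```

View pics/crop1.png

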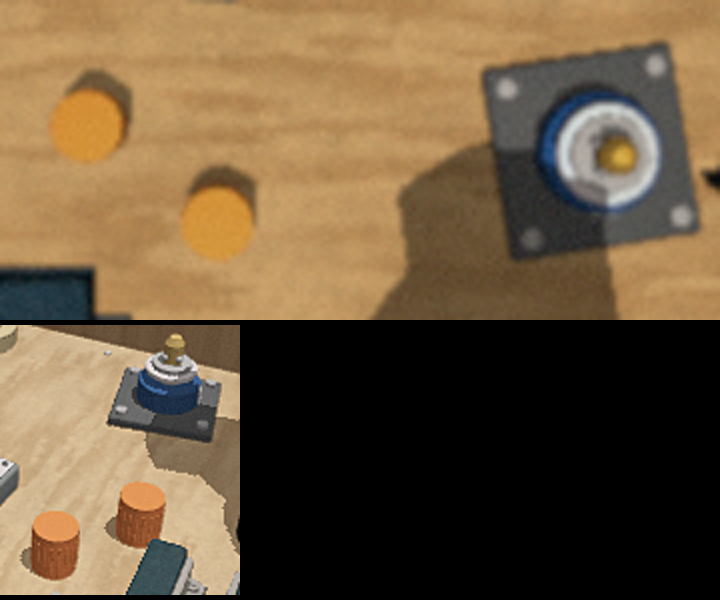

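The crop shows the two right-hand cups. The chosen one is at top-view pixel (269,280), standing clear, and the vise is to the lower left. The brass stud tip is at about (369,263). I'll keep the jaw axis along x throughout, since that gives the most room. Now I'll fix the cap position and press green, then yellow.

```bash
cat >> h.py <<'E'
RX=np.diag([1.,-1,-1])
E
python3 - <<'E'
from h import *
p,d=snap('top'); C=cloud('top',d)
v=C[288:390,195:262].reshape(-1,3); v=v[(v[:,2]>.02)&(v[:,2]<.25)]; print('vise',np.percentile(v,[1,99],axis=0).round(3))
print('cap', ray('top',269.2,280.5,.045).round(4), ctrl.get_orientation().round(2))
R=RX
for pos in((.615,.181,.2),(.437,.098,.05),(.473,-.112,.12)):
    for s in(1,-1):
        Q=RX@np.diag([s,s,1.]); q=ctrl.solve_ik(np.array(pos),Q); print(pos,s,None if q is None else np.round(q,2))
E
```

```text
vise [[0.213 0.167 0.021]
 [0.412 0.252 0.069]]
cap [0.4387 0.0974 0.045 ] [[ 0.33 -0.94 -0.  ]
 [-0.94 -0.33  0.  ]
 [-0.   -0.   -1.  ]]
(0.615, 0.181, 0.2) 1 [ 0.1   0.35  1.43 -0.    1.36  0.1 ]
(0.615, 0.181, 0.2) -1 None
(0.437, 0.098, 0.05) 1 [-0.05  0.07  2.09 -0.    0.98 -0.05]
(0.437, 0.098, 0.05) -1 None
(0.473, -0.112, 0.12) 1 [-0.48  0.05  1.95 -0.    1.14 -0.48]
(0.473, -0.112, 0.12) -1 [-0.48  0.05  1.95 -0.    1.14  2.66]
```

Run:
```python
from h import *
ctrl.grasp(10); print('w',ctrl.get_grip_width())
for name,x,y in(('green',.6152,.1812),('yellow',.6228,.2455)):
    ctrl.move_ptp(np.array([x,y,.14]),RX)
    ctrl.servo_line(np.array([x,y,.085]),.08)
    f0=ctrl.get_wrist_force()
    hit=ctrl.servo_line(np.array([x,y,.060]),.02,stop_force=7)
    print(name,hit,ctrl.get_eef_pos().round(4),(ctrl.get_wrist_force()-f0).round(2))
    ctrl.wait(.2)
    print(ctrl.get_eef_pos().round(4),(ctrl.get_wrist_force()-f0).round(2))
    if name=='green': snap('side','press_g.png')
    else: snap('side','press_y.png')
    ctrl.servo_line(np.array([x,y,.12]),.08); ctrl.wait(.2)
print(ctrl.get_t())
a=[cv2.resize(cv2.imread(f'pics/press_{c}.png')[150:330,150:340],None,fx=2,fy=2) for c in'gy']
cv2.imwrite('pics/press.png',np.hstack(a))
```

```text
w 0.00036878329801978227
green True [0.6152 0.1812 0.0665] [-1.47 -0.96  4.61]
[0.6151 0.1812 0.0664] [-1.38 -0.51  5.46]
yellow True [0.6227 0.2455 0.0666] [-0.32 -0.68  4.07]
[0.6228 0.2455 0.0664] [-0.85  0.29  5.07]
12.0833
```

View pics/press.png

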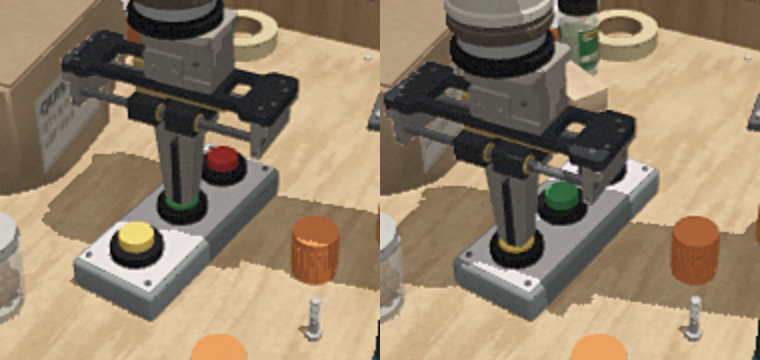

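Both buttons went down in turn: the fingertips stopped 5.6 mm below the rest height at about 5 N, and green is up while yellow is down. Now the cap.

Run:
```python
from h import *
x,y=.4375,.098
ctrl.move_ptp(np.array([x,y,.16]),RX); ctrl.let_go()
print(ctrl.servo_line(np.array([x,y,.029]),.1,stop_force=10))
ctrl.grasp(50); print('w',ctrl.get_grip_width(),ctrl.get_wrist_force().round(2))
ctrl.servo_line(np.array([x,y,.17]),.12)
print(ctrl.get_grip_width(),ctrl.get_t())
ctrl.move_ptp(np.array([.473,-.112,.17]),RX); ctrl.wait(.2)
a,d=snap('top');b,d2=snap('side')
print(ctrl.get_eef_pos().round(4),ctrl.get_t())
for n,dd,im in(('top',d,a),('side',d2,b)):
    C=cloud(n,dd);H=cv2.cvtColor(im,cv2.COLOR_RGB2HSV)
    m=(H[...,0]<=17)&(H[...,0]>=3)&(H[...,1]>150)&(abs(C[...,0]-.473)<.04)&(abs(C[...,1]+.112)<.04)&(C[...,2]>.13)
    P=C[m]; print(n,len(P), *( [P.min(0).round(4),P.max(0).round(4)] if len(P) else []))
o=np.hstack([cv2.resize(a[200:320,300:430],(390,360)),cv2.resize(b[80:220,290:430],(390,360))])
cv2.imwrite('pics/held.png',o[:,:,::-1])
```

```text
False
w 0.03871380160134781 [-0.3  -0.38  0.  ]
0.0388308407609105 18.0417
[ 0.4731 -0.111   0.17  ] 19.2
top 140 [ 0.4538 -0.1051  0.1465] [ 0.4934 -0.0735  0.3367]
side 520 [ 0.4518 -0.1295  0.1405] [ 0.5113 -0.087   0.4054]
```

View pics/held.png

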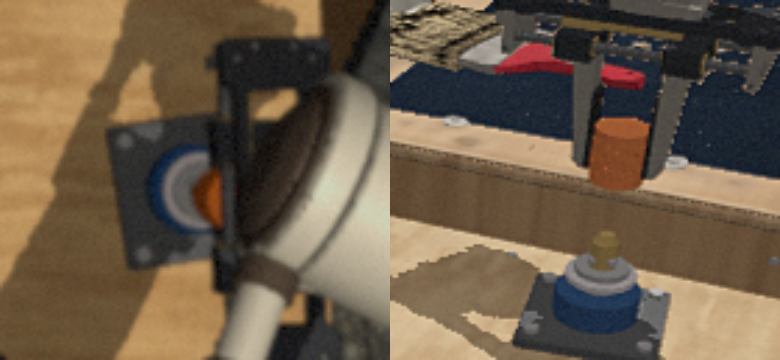

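The cap is held upright between the pads, at about (373,135) in the side picture, with the stud tip at about (367,177). I'll lower it to just above the stud and check the alignment in the side view.

Run:
```python
from h import *
ctrl.servo_line(np.array([.473,-.1135,.124]),.08); ctrl.wait(.2)
b,d=snap('side'); e=ctrl.get_eef_pos(); print(e.round(4),ctrl.get_t())
K,R,t=cal('side'); pr=lambda P:(lambda q:q[:2]/q[2])(K@(R@np.array(P)+t))
for P in((.473,-.1135,.118),(.473,-.1135,.096),(.473,-.1135,.082),(.473,-.1135,.07),(.473,-.1135,.05)): print(P[2],pr(P).round(1))
print('dx px/m',(pr((.474,-.1135,.08))-pr((.473,-.1135,.08))).round(2),(pr((.473,-.1125,.08))-pr((.473,-.1135,.08))).round(2))
H=cv2.cvtColor(b,cv2.COLOR_RGB2HSV)
for r in range(140,206,3):
    row=H[r,340:405]; o=np.where((row[:,0]>=3)&(row[:,0]<=32)&(row[:,1]>110))[0]+340
    bl=np.where((row[:,0]>=100)&(row[:,0]<=125)&(row[:,1]>130))[0]+340
    print(r,(o.min(),o.max(),len(o)) if len(o) else '', (bl.min(),bl.max(),len(bl)) if len(bl) else '')
cv2.imwrite('pics/above.png',cv2.resize(b[110:230,300:440],(770,600),interpolation=2)[:,:,::-1] if 0 else cv2.resize(b[110:220,300:440],(763,600),interpolation=2)[:,:,::-1])
```

```text
[ 0.4733 -0.1137  0.1245] 20.175
0.118 [369.1 159.1]
0.096 [367.7 168.5]
0.082 [366.9 174.3]
0.07 [366.1 179.2]
0.05 [364.9 187.3]
dx px/m [-0.46 -0.11] [-0.13  0.21]
140 (np.int64(363), np.int64(363), 1) (np.int64(396), np.int64(396), 1)
143  (np.int64(381), np.int64(404), 3)
146 (np.int64(362), np.int64(375), 14) (np.int64(381), np.int64(381), 1)
149 (np.int64(360), np.int64(380), 21) 
152 (np.int64(341), np.int64(379), 26) 
155 (np.int64(340), np.int64(378), 32) (np.int64(358), np.int64(358), 1)
158 (np.int64(341), np.int64(399), 29) (np.int64(379), np.int64(379), 1)
161 (np.int64(340), np.int64(399), 34) 
164 (np.int64(341), np.int64(397), 42) 
167 (np.int64(340), np.int64(404), 44) 
170 (np.int64(340), np.int64(404), 56) 
173 (np.int64(340), np.int64(402), 46) 
176 (np.int64(346), np.int64(404), 48) 
179 (np.int64(363), np.int64(404), 38) 
182 (np.int64(364), np.int64(404), 28) 
185 (np.int64(382), np.int64(404), 17) 
188 (np.int64(397), np.int64(404), 7) (np.int64(350), np.int64(352), 3)
191  (np.int64(350), np.int64(378), 7)
194  (np.int64(349), np.int64(379), 21)
197  (np.int64(349), np.int64(378), 29)
200  (np.int64(349), np.int64(377), 29)
203  (np.int64(350), np.int64(377), 26)
```

View pics/above.png

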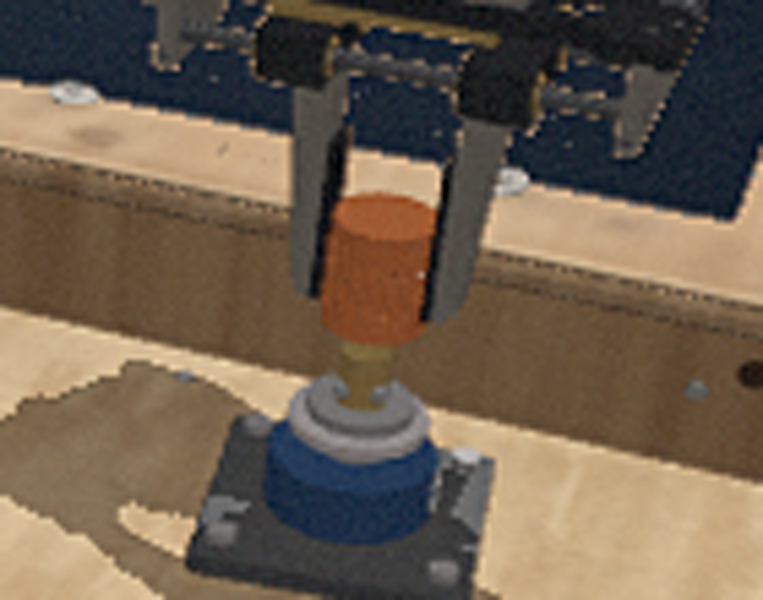

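Cap and stud line up within about 1 px in the side view: the housing is at column 363.8 against 363.4 predicted, and the cap is at 369–370 against 369.1. Pressing down now, logging force.

Run:
```python
from h import *
f0=ctrl.get_wrist_force(); ctrl.grasp(60)
z=.124
while z>.0835:
    z-=.002 if z>.1 else .001
    hit=ctrl.servo_line(np.array([.473,-.1135,z]),.02,stop_force=30)
    f=ctrl.get_wrist_force()-f0; e=ctrl.get_eef_pos()
    print(round(z,4),e.round(4),f.round(1))
    if z>.101 and np.linalg.norm(f)>10: print('early contact'); break
    if hit or f[2]>30: break
print(ctrl.get_t(),ctrl.get_grip_width()); ctrl.wait(.3)
print(ctrl.get_eef_pos().round(4),(ctrl.get_wrist_force()-f0).round(1),ctrl.get_moment().round(2))
b,d=snap('side')
cv2.imwrite('pics/press2.png',cv2.resize(b[120:230,300:440],(763,600),interpolation=2)[:,:,::-1])
```

```text
0.122 [ 0.4728 -0.1134  0.1218] [ 1.   0.3 -1.2]
0.12 [ 0.4728 -0.1134  0.1198] [-0.   0.4 -1.1]
0.118 [ 0.4729 -0.1134  0.1178] [ 0.5 -0.7 -1.2]
0.116 [ 0.4729 -0.1134  0.1158] [ 0.8  0.7 -0.2]
0.114 [ 0.4729 -0.1134  0.1138] [0.7 0.8 0.1]
0.112 [ 0.4729 -0.1134  0.1118] [ 0.3  0.2 -1.4]
0.11 [ 0.4732 -0.1138  0.1101] [ 1.1  0.4 -0.6]
0.108 [ 0.4733 -0.114   0.1081] [ 2.4 -2.2 -1.7]
0.106 [ 0.4733 -0.114   0.1061] [ 1.8 -3.1 -1.1]
0.104 [ 0.4734 -0.1139  0.1042] [ 3.2 -4.1  0.7]
0.102 [ 0.4734 -0.1139  0.1023] [ 2.2 -4.7  2.5]
0.1 [ 0.4734 -0.1139  0.1002] [ 2.1 -4.2  2.1]
0.099 [ 0.4734 -0.114   0.0992] [ 1.3 -4.8  2.4]
0.098 [ 0.4735 -0.114   0.0983] [ 2.  -4.   1.5]
0.097 [ 0.4735 -0.114   0.0975] [ 1.8 -4.2  4.8]
0.096 [ 0.4735 -0.114   0.0966] [ 1.3 -4.5  5.7]
0.095 [ 0.4736 -0.114   0.0958] [ 1.3 -4.3  7. ]
0.094 [ 0.4737 -0.1141  0.095 ] [ 0.5 -4.1  7.9]
0.093 [ 0.4738 -0.1141  0.0942] [-0.6 -3.  10.6]
0.092 [ 0.4741 -0.1142  0.0935] [-1.4 -3.3 11.5]
0.091 [ 0.474  -0.1145  0.0924] [-0.1 -4.5  9.2]
0.09 [ 0.474  -0.1144  0.0915] [-1.  -5.7 11.4]
0.089 [ 0.4733 -0.1142  0.0889] [ 2.8 -6.3  1. ]
0.088 [ 0.4733 -0.1142  0.0882] [ 1.5 -6.   2.8]
0.087 [ 0.4733 -0.1143  0.0874] [ 0.4 -5.2  5.4]
0.086 [ 0.4733 -0.1143  0.0866] [ 0.9 -5.4  7.2]
0.085 [ 0.4734 -0.1143  0.0858] [-0.8 -5.6  6.8]
0.084 [ 0.4733 -0.1143  0.085 ] [-1.2 -5.   9.3]
0.083 [ 0.4734 -0.1143  0.0842] [-2.2 -5.6 10.4]
27.6417 0.038868716062345876
[ 0.4734 -0.1143  0.0842] [-2.  -5.2 10.9] [-0.93  0.41 -0.01]
```

View pics/press2.png

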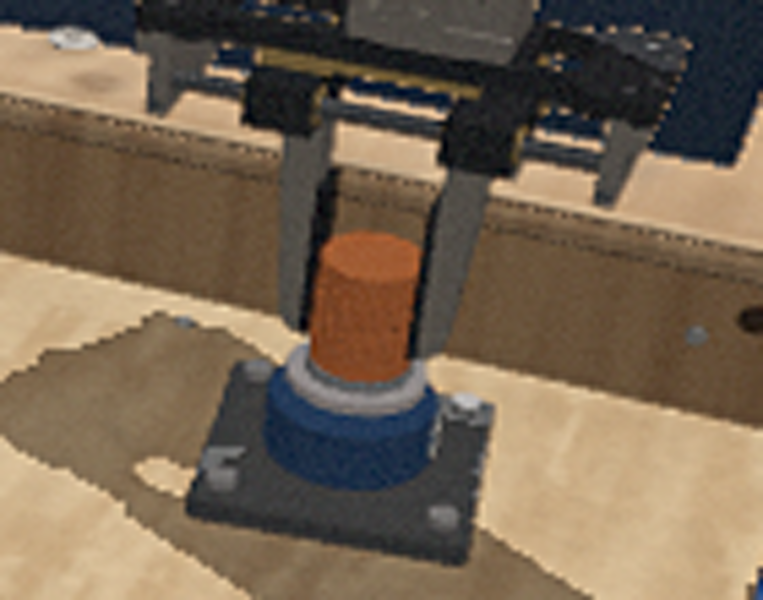

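The click came at TCP z ≈ 0.089: the force dropped from 11.4 N to 1 N and then rose again with the cap on the collar. I'll press a little deeper for margin, check, and hand in.

Run:
```python
from h import *
f=ctrl.get_wrist_force()
for z in(.082,.081,.080,.079): 
    hit=ctrl.servo_line(np.array([.473,-.1132,z]),.02,stop_force=20)
    print(z,hit,ctrl.get_eef_pos().round(4),ctrl.get_wrist_force().round(1))
ctrl.wait(.5); print(ctrl.get_eef_pos().round(4),ctrl.get_wrist_force().round(1),ctrl.get_grip_width(),ctrl.get_t())
b,d=snap('side'); C=cloud('side',d); H=cv2.cvtColor(b,cv2.COLOR_RGB2HSV)
m=(H[...,0]>=3)&(H[...,0]<=17)&(H[...,1]>150)&(np.hypot(C[...,0]-.473,C[...,1]+.113)<.028)&(C[...,2]>.05)
print('cap z',np.percentile(C[m][:,2],[3,97]).round(4))
cv2.imwrite('pics/final.png',b[:,:,::-1])
```

```text
0.082 False [ 0.4734 -0.1142  0.0834] [-2.4 -6.4 11.9]
0.081 False [ 0.4734 -0.1143  0.0826] [-4.4 -6.3 14.3]
0.08 False [ 0.4734 -0.1143  0.0818] [-4.5 -6.1 16.5]
0.079 False [ 0.4734 -0.1143  0.081 ] [-6.1 -5.3 17.4]
[ 0.4734 -0.1143  0.081 ] [-4.8 -5.2 17.7] 0.0389975525746078 29.4917
cap z [0.0555 0.0982]
```

View pics/final.png

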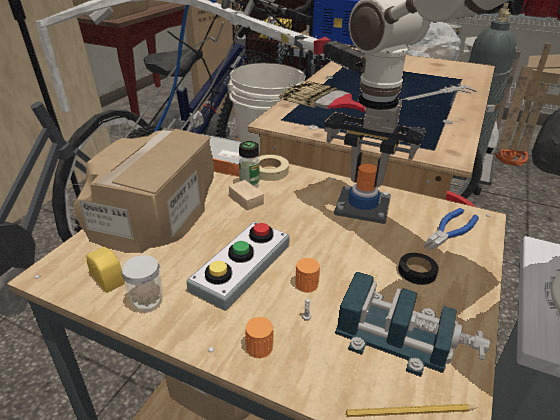

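```bash
python3 -c "
from station import ctrl
print(ctrl.get_wrist_force().round(1),ctrl.get_t()); ctrl.close_job()"
```

```text
[-4.6 -5.3 17. ] 29.5417
the job is handed in; nothing more can be done
```

I pressed green, let it come up, then pressed yellow, each about 5.6 mm down at about 5 N. I then took the orange cap farthest to the robot's right and pressed it onto the stud. It clicked, the push dropping from 11.4 N to 1 N, and I handed in at about 29.5 s with the gripper still pressing.

- **Last checks:** the wrist force is about 17 N down. The cap spans z of about 0.0555 to 0.098, so it sits home with the plate an estimated 7 mm of 10 mm down. In the final picture all three buttons are up and the other things look unmoved.
- **Small disagreements:**
  - A side load of about 5–7 N remains at the stud, from a 1–2 mm offset.
  - The two cameras differed by about 2 mm on positions.
  - I could not check how well the cap is centred along y from above, because the arm hid it. The bead's clearance on the stud should keep it within about 1.5 mm.

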